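# Clamp a stone cast in the spring-jaw model holder

### The job

Load the blue stone dental cast into the model holder for trimming: use it to push the spring jaw back and keep it open, set the cast down lengthwise and teeth up, flat on the rail between the jaw and the fixed lip, and let go so that the jaw clamps it firmly against the lip, roughly centred on the rail. Leave the white cast where it is.

Things in the scene. Friction and masses are not known exactly. Their poses are not given: they have to be found in the camera images.
- blue_cast_center (a point): Centre (21 mm above its underside) of the loose blue stone cast, a quarter-jaw dental model: block base 60 (its x) x 36 (its y) x 30 mm high, a narrower row of teeth (16 mm) along its top, 42 mm high overall; z up, about 150 g. It starts upright on the bench. Grip the base's long sides, 36 mm across. Either end may face the jaw.
- white_cast_center (a point): Centre (21 mm above its underside) of the loose white plaster cast, same shape and size as the blue one; a bystander.
- holder: Fixed grey clamp, foot x -60..145, y -42..42 mm. Origin: on the bench below the clamped cast's middle; x from lip to jaw, z up. Rail (y=0, 28 wide, open sides): top, where the cast rests, 24 mm up. Dark lip: x -42..-30, 40 wide, 38 mm high. Black jaw, red top: 40 wide, 26 to 64 mm up, face at x +16 at rest (gap 46). Brass spring barrels and end block: x 82..140, 60 mm high.
- jaw (a joint): Travel of the spring jaw in m: 0 shut (at rest), growing to 0.045 as it is pushed along the holder's +x; 0.014 with the 60 mm cast clamped. A spring returns it: 3.6 N at 0, 5.3 N at 0.014, 9 N at 0.045. Nothing latches it open.
There are look-alikes about, which are no part of the job. Several things look just like the part that bears blue_cast_center: the one meant starts farthest to the robot's left.

How it is judged:
At the end, for the whole second after the job is handed in: The blue cast stands teeth up and flat on the rail (height within 5 mm, tilt under 8 degrees), lengthwise along it (within 10 degrees) and within 12 mm of the rail's middle line, against the lip (within 6 mm), with the released jaw resting on its other end (jaw between 10 and 19 mm open) and still (value of joint jaw between 0.01 and 0.019 m and velocity of joint jaw between -0.01 and 0.01 m/s and x of blue_cast_center in the frame of holder between -0.006 and 0.006 m and y of blue_cast_center in the frame of holder between -0.012 and 0.012 m and z of blue_cast_center in the frame of holder between 0.04 and 0.05 m and angle between the x axis of blue_cast_center and the x axis of holder, either way round below 0.18 rad and angle between blue_cast_center's own z axis and vertical below 0.15 rad); the robot touches nothing.
It fails at once if the white cast is moved by more than 25 mm (distance of white_cast_center from where it was at the start of the episode above 0.025 m).
It also fails if it takes over 38 s, if anything falls off the work surface, if the arm or the gripper's body presses on something with over 40 N, if the wrist force passes 120 N, or if a joint passes its speed limit or range.

### The arm

A 6-joint arm with a two-finger parallel gripper is mounted at the origin on the work surface. World frame = base frame: x ahead of the robot, y to its left, z up, the work surface at z = 0. Lengths are in m, angles in rad, forces in N, time in s.
With the tool pointing down it reaches from about 0.375 to 0.925 m from the base axis. Payload 5.7 kg.
Tool frame: the origin (TCP) lies on the centre line of the jaws, within the pads' length; the fingertips stand 19 mm ahead of it and the grasp point (between the pads) is the TCP (env.tip_reach is the distance from the TCP to the fingertips, in m); z points along the fingers, y is the direction in which the jaws open and shut (so a half turn about z gives the same grasp; the last joint's range is limited). The gripper opens to 85 mm and grips with 20 to 120 N. Pads are 22 mm wide; open, the fingers measure 114 mm over their backs; the gripper's body (76 mm by 85 mm) begins 54 mm behind the grasp point. The pads swing forward as they close: fully open they stand 13 mm farther back than shut.
Start: joints at [1.152, 0.359, 1.51, -0, 1.272, -0.115], TCP at [0.179, 0.572, 0.25] pointing down, gripper open.
Joint ranges: [-2.97, 2.97], [-1.01, 2.36], [0.21, 2.38], [-0.96, 4.11], [0.2, 2.71], [-2.98, 2.98]. Speed limits (rad/s): [2.39, 2.39, 3.14, 3.14, 3.14, 3.14].

### API

Orientations are given as [roll, pitch, yaw] about the fixed x, y, z axes, in that order (R = Rz(yaw) Ry(pitch) Rx(roll)).
In Python, from plant import env gives the robot as it stands. The module is installed in compiled form; this text tells all that it offers.
- The arm moves only by the tool apply_moves, never from a script. Its argument "increments" is a list of rows, each a list of 2 entries, a list of its own where there are three numbers: the shift along the tool's x, y, z in mm, then the turn, a rotation vector about the tool's x, y, z in rad. A call has 1 to 12 rows; each row shifts and turns the commanded pose from where the row before left it, along the tool's axes as they then stand; what a row does not reach is not made up. A row lasts 1/10 s, in which the tool goes at most 50 mm and 8.59 degrees, less where a joint would pass 70% of its speed; a pose out of reach is approached as far as the arm can. A call is refused whole if a number of a shift passes 50 or a number of a turn 0.15, either way. A call with a gripper value outside its range is refused whole. "jaw" is the closure in counts, from 0 (fully open) to 255 (shut), set as the call begins (left out, the last holds). The fingers move at their own pace and stop on an object; "squeeze" is the grip in N (left out, the last holds). Time passes only in rows, so rows that do not move let the fingers close. It gives the time, the measured TCP pose, the force and the opening at its end, in the units of the state.
- env.sense(): the state, without advancing time (a new reading comes with each control period).
- env.camera(name): name is "scene" or "top"; returns the picture (384x512x3 uint8, red, green, blue); there is no depth.
- env.calibration(name): a dict with "fx", "fy", "cx", "cy" (pixels), "D" ([k1, k2, p1, p2, k3] as OpenCV has them; the pictures are not rectified), "R" (3x3) and "t" (3): a world point X has camera coordinates R X + t. Camera axes: x right, y down, z forward; pixel columns grow to the right and rows downward; lengths in m; the calibration is good to about 2 mm. A picture is of the moment at which its call begins. calibration takes no time and is no camera call.
- env.close_job(): hands the job in, once; it reports no verdict.
The state is a dict: "time": time; "joint_positions": joint angles; "dq": joint speeds; "effort": joint torques, N m; "eef_pos": TCP position; "eef_rot": TCP orientation; "force": force on the tool from outside, world axes, zero at the start; "moment": the same for the moment, N m; "grip_width": finger opening in m.
Only numpy, scipy, OpenCV 4.12 (cv2) and the standard library are available. Lean on these libraries where they do the work, as an engineer would, in place of code of your own. Each camera call takes 0.05 s, during which the arm holds its last target.

## Working session

There is one attempt and no reset: what is moved stays moved. The work goes in short steps, Python scripts to look and compute and a tool call to move; the robot and the scene stay as the last step left them, time stands still between calls to the robot, and variables do not carry over. Pictures are saved under pics/ and viewed, and the job is handed in when it is done.

Besides the shell and the picture viewer there is one more tool, called after "Call:" in YAML: its name, and indented under it one key for each argument. apply_moves: Moves the arm, as the interface text tells. Its arguments: {"type":"object","properties":{"increments":{"type":"array"},"jaw":{"type":"number"},"squeeze":{"type":"number"}},"required":["increments"]}

```bash
mkdir -p pics; python3 - <<'E'
from plant import env
import cv2
for n in("scene","top"):
    cv2.imwrite(f"pics/{n}0.png",env.camera(n)[:,:,::-1]); print(n,env.calibration(n))
print(env.sense(),env.tip_reach)
E
```

```text
scene {'fx': 373.4072799302074, 'fy': 373.4072799302074, 'cx': 253.35141160506066, 'cy': 188.4926462972554, 'D': array([-0.0361065,  0.       ,  0.       ,  0.       ,  0.       ]), 'R': array([[-0.86271659,  0.50565277,  0.0059471 ],
       [ 0.32135505,  0.55728267, -0.76561541],
       [-0.39044976, -0.65859798, -0.64327108]]), 't': array([ 0.44034377, -0.17417482,  1.06981173])}
top {'fx': 377.60053264044706, 'fy': 377.60053264044706, 'cx': 261.903838850349, 'cy': 198.05310185969725, 'D': array([-0.1109749,  0.       ,  0.       ,  0.       ,  0.       ]), 'R': array([[ 0.02587468, -0.99961547,  0.00997112],
       [-0.99267877, -0.02686975, -0.11775772],
       [ 0.11798036, -0.00685117, -0.99299229]]), 't': array([0.02708962, 0.53906207, 0.69183499])}
{'time': 0.1, 'joint_positions': array([ 1.15189229e+00,  3.59476358e-01,  1.51133275e+00,  7.46646495e-06,
        1.27250721e+00, -1.15081959e-01]), 'dq': array([ 0.00074969, -0.00255239, -0.00129803, -0.00156773,  0.00076504,
       -0.00074287]), 'effort': array([-1.75958753e-04, -5.28649378e+01, -2.79350227e+01, -7.58576698e-05,
        5.15244014e-03, -3.44785849e-05]), 'eef_pos': array([0.17925564, 0.57198142, 0.24950854]), 'eef_rot': array([-3.13988122e+00, -2.05009781e-04,  2.83776820e+00]), 'force': array([-0.44380822, -0.42922169,  0.01733819]), 'moment': array([ 0.02385004, -0.05444622,  0.03521556]), 'grip_width': 0.08522182960675914} 0.019
```

View pics/scene0.png

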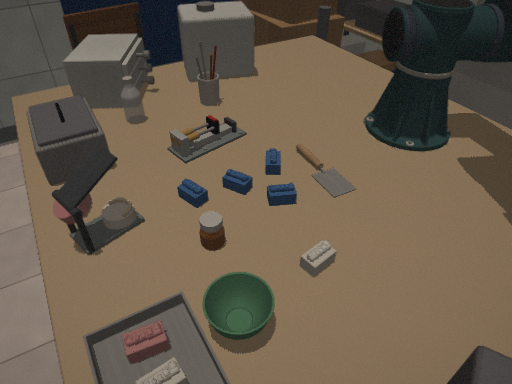

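View pics/top0.png

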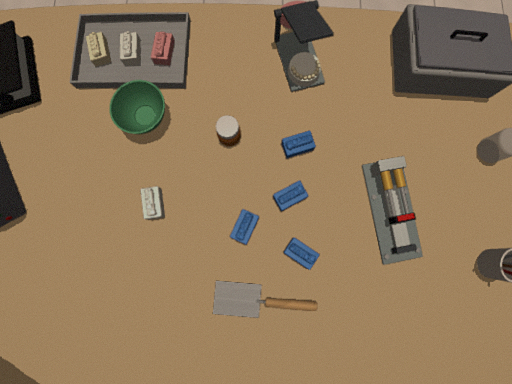

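```bash
python3 - <<'E'
import cv2
a=cv2.imread("pics/top0.png");s=cv2.imread("pics/scene0.png")
cv2.imwrite("pics/z1.png",cv2.resize(a[145:275,350:430],None,fx=4.5,fy=4.5,interpolation=2))
cv2.imwrite("pics/z2.png",cv2.resize(s[105:215,160:300],None,fx=5.5,fy=5.4,interpolation=2))
cv2.imwrite("pics/z3.png",cv2.resize(a[200:275,220:330],None,fx=7,fy=7,interpolation=2))
E
```

```text
(no output)
```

View pics/z1.png

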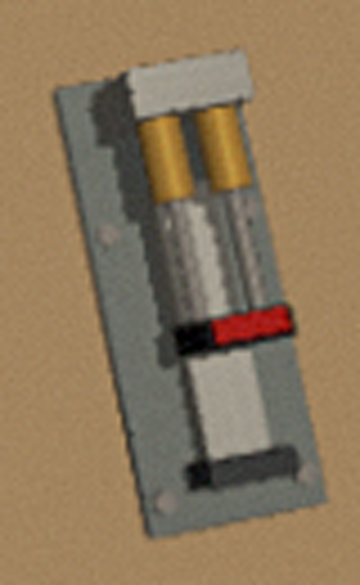

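View pics/z2.png

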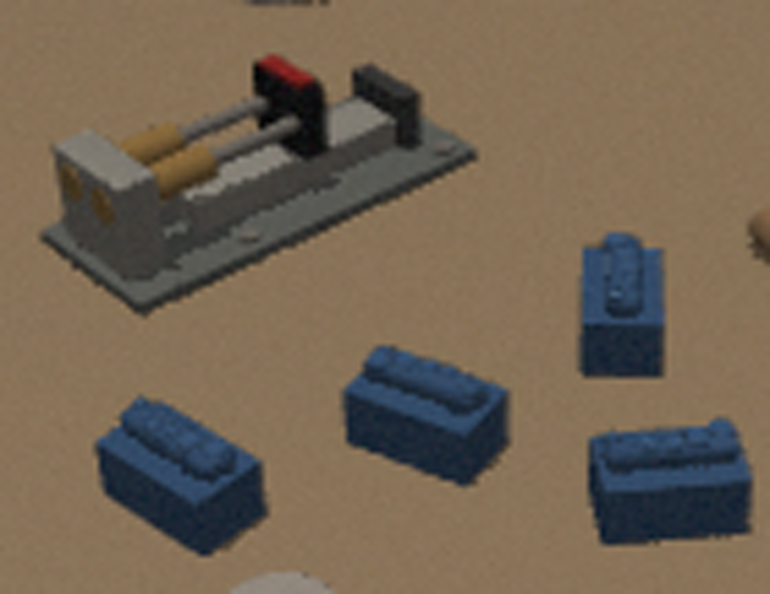

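View pics/z3.png

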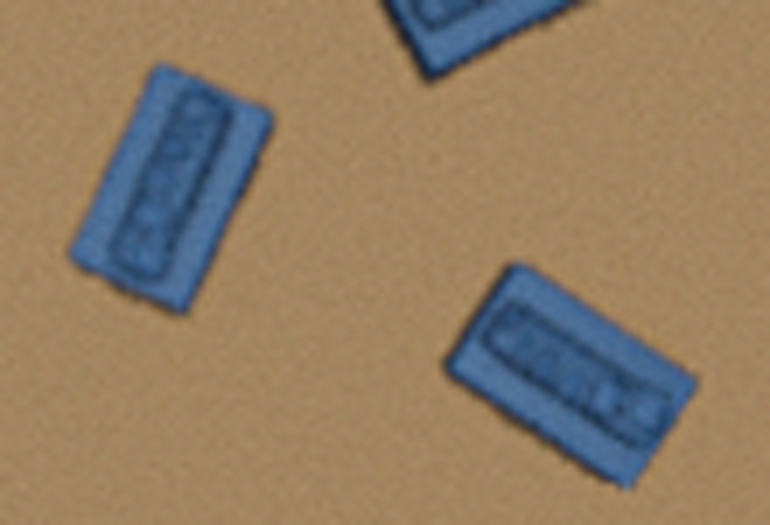

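```bash
cat >h.py <<'E'
import numpy as np,cv2
from scipy.optimize import least_squares,minimize
from plant import env
C={n:env.calibration(n) for n in("scene","top")}
def proj(n,P):
    c=C[n];K=np.array([[c['fx'],0,c['cx']],[0,c['fy'],c['cy']],[0,0,1]])
    return cv2.projectPoints(np.asarray(P,float).reshape(-1,3),cv2.Rodrigues(c['R'])[0],c['t'],K,np.array(c['D']))[0][:,0]
def tf(p,P):
    P=np.asarray(P,float);c,s=np.cos(p[2]),np.sin(p[2])
    return np.c_[p[0]+c*P[:,0]-s*P[:,1],p[1]+s*P[:,0]+c*P[:,1],P[:,2]]
def box(x0,x1,y0,y1,z0,z1): return [[x,y,z] for x in(x0,x1) for y in(y0,y1) for z in(z0,z1)]
CAST=np.array(box(-.03,.03,-.018,.018,0,.03)+box(-.026,.026,-.008,.008,.03,.042))
E
cat >fit.py <<'E'
from h import *
f=lambda a,sx,sy,ox,oy:(np.array(a)+.5)/[sx,sy]-.5+[ox,oy]
T=lambda a:f(a,4.5,4.5,350,145); S=lambda a:f(a,5.5,5.4,160,105)
m=.001
top=[((145,42,'h'),(55,90)),((-60,42,'h'),(150,537)),((-60,-42,'h'),(327,498)),
((-30,20,38),(213,465)),((-30,-20,38),(298,452)),((-42,-20,38),(300,475)),((-42,20,38),(213,487)),((16,20,64),(213,347)),((16,-20,64),(295,333))]
sc=[((145,-42,'h'),(42,238)),((145,42,'h'),(145,305)),((-60,42,'h'),(475,152)),((-30,-20,38),(353,72)),((-42,-20,38),(368,65)),((-42,20,38),(420,92)),((-30,20,38),(405,98)),((16,-20,64),(283,55)),((16,20,64),(325,81))]
def pts(L,h): return np.array([[a,b,h if z=='h' else z*m] for (a,b,z),_ in [((q[0][0]*m,q[0][1]*m,q[0][2]),0) for q in L]])
it=T([q[1] for q in top]);isc=S([q[1] for q in sc])
def r(p,full=False):
    e=[proj('top',tf(p[:3],pts(top,p[3])))-it,proj('scene',tf(p[:3],pts(sc,p[3])))-isc]
    return e if full else np.concatenate(e).ravel()
s=least_squares(r,[.5,-.2,.2,.008],loss='soft_l1');print(s.x,s.cost)
for e in r(s.x,True):print(e.round(1).tolist())
# cast
a=cv2.imread("pics/top0.png");sc_=cv2.imread("pics/scene0.png")
def mask(im):
    h=cv2.cvtColor(im,cv2.COLOR_BGR2HSV);return cv2.inRange(h,(100,100,30),(125,255,255))
mk={'top':mask(a),'scene':mask(sc_)}
n,l,st,ce=cv2.connectedComponentsWithStats(mk['top'])
for i in range(1,n):
    if st[i,4]>200:
        print('top blob',ce[i].round(),st[i,4])
n2,l2,st2,ce2=cv2.connectedComponentsWithStats(mk['scene'])
def raster(nm,p):
    im=np.zeros((384*4,512*4),np.uint8)
    for part in(CAST[:8],CAST[8:]):
        h=cv2.convexHull(proj(nm,tf(p,part)).astype(np.float32))
        cv2.fillPoly(im,[np.round((h+.5)*4*16-8).astype(np.int32)],255,shift=4)
    return cv2.resize(im,(512,384),interpolation=cv2.INTER_AREA)/255.
def fitcast(tc,yaw0):
    i=min((i for i in range(1,n) if st[i,4]>200),key=lambda i:np.hypot(*(ce[i]-tc)))
    g=least_squares(lambda q:(proj('top',[[q[0],q[1],.02]])[0]-ce[i]),[.5,0]).x
    pix=proj('scene',[[g[0],g[1],.02]])[0]
    j=min((j for j in range(1,n2) if st2[j,4]>80),key=lambda j:np.hypot(*(ce2[j]-pix)))
    mt,ms=(l==i)*1.,(l2==j)*1.
    def c(p,w): return sum(abs(raster(nm,p)-m_).sum() for nm,m_ in w)
    both=[('top',mt),('scene',ms)]
    for nm,w in(('both',both),('top',both[:1]),('scene',both[1:])):
        b=min((minimize(c,[g[0],g[1],y],args=(w,),method='Nelder-Mead',options=dict(initial_simplex=[[g[0],g[1],y],[g[0]+.01,g[1],y],[g[0],g[1]+.01,y],[g[0],g[1],y+.2]])) for y in yaw0),key=lambda o:o.fun)
        print(nm,b.x.round(4),b.fun,'areas',mt.sum(),ms.sum(),'scene pix',ce2[j].round())
for t in((245,227),(301,252),(290,195),(298,144)):
    print(t);fitcast(np.array(t),np.linspace(-1.4,1.4,5))
E
python3 fit.py
```

```text
[ 0.48276929 -0.22986237  0.21245012  0.00361382] 8.916887281729592
[[-1.1, -0.1], [-0.6, 0.5], [-0.3, 0.7], [-1.0, -0.4], [-0.3, -1.6], [0.6, -0.6], [0.3, 0.9], [-1.3, 1.5], [0.7, 0.5]]
[[-0.5, -1.0], [-1.0, 0.5], [0.3, -0.2], [-0.5, -1.0], [0.1, -1.1], [-0.1, -0.8], [-0.7, -0.4], [-1.7, -0.8], [0.0, -0.0]]
top blob [298. 144.] 579
top blob [290. 195.] 555
top blob [244. 226.] 547
top blob [301. 253.] 567
(245, 227)
both [ 0.4839  0.0752 -0.4192] 182.8156862745098 areas 547.0 531.0 scene pix [281. 194.]
top [0.4835 0.0739 2.7372] 66.5764705882353 areas 547.0 531.0 scene pix [281. 194.]
scene [ 0.485   0.0753 -0.536 ] 103.2470588235294 areas 547.0 531.0 scene pix [281. 194.]
(301, 252)
both [ 0.4352 -0.0363  0.9899] 130.7176470588235 areas 567.0 328.0 scene pix [272. 161.]
top [ 0.4347 -0.0368  1.0188] 62.39607843137255 areas 567.0 328.0 scene pix [272. 161.]
scene [ 0.4343 -0.037   0.9883] 63.78823529411765 areas 567.0 328.0 scene pix [272. 161.]
(290, 195)
both [ 0.5464 -0.0132 -1.0267] 194.51372549019607 areas 555.0 488.0 scene pix [237. 181.]
top [ 0.5464 -0.0135 -0.9964] 73.71764705882353 areas 555.0 488.0 scene pix [237. 181.]
scene [ 0.5481 -0.0139  1.919 ] 114.87843137254902 areas 555.0 488.0 scene pix [237. 181.]
(298, 144)
both [ 0.6512 -0.027   1.8302] 184.27450980392155 areas 579.0 530.0 scene pix [192. 193.]
top [ 0.6505 -0.0271 -1.1925] 91.64313725490196 areas 579.0 530.0 scene pix [192. 193.]
scene [ 0.6519 -0.0267 -1.3627] 85.3529411764706 areas 579.0 530.0 scene pix [192. 193.]
```

```bash
python3 - <<'E'
from h import *
H=[.4828,-.2299,.2125]
def draw(im,n,p,b,k,o,col):
    q=(proj(n,tf(p,b))-o+.5)*k
    for i in range(8):
        for j in range(i):
            if bin(i^j).count('1')==1: cv2.line(im,tuple(int(v) for v in q[i]),tuple(int(v) for v in q[j]),col,1)
for n,o,w,k in(('top',(225,140),(205,150),3.9),('scene',(160,105),(140,110),5.5)):
    im=cv2.imread(f'pics/{n}0.png')[o[1]:o[1]+w[1],o[0]:o[0]+w[0]];im=cv2.resize(im,None,fx=k,fy=k,interpolation=2)
    for b,c in((box(-.042,-.03,-.02,.02,.004,.038),(0,255,255)),(box(-.06,.145,-.042,.042,0,.004),(0,255,0)),(box(.016,.026,-.02,.02,.026,.064),(255,255,255))):
        draw(im,n,H,np.array(b),k,o,c)
    draw(im,n,[.4838,.0746,-.42],CAST[:8],k,o,(0,255,0))
    cv2.imwrite(f'pics/ov_{n}.png',im)
a=cv2.imread('pics/top0.png');h=cv2.cvtColor(a,cv2.COLOR_BGR2HSV)
E
```

```text
(no output)
```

View pics/ov_top.png

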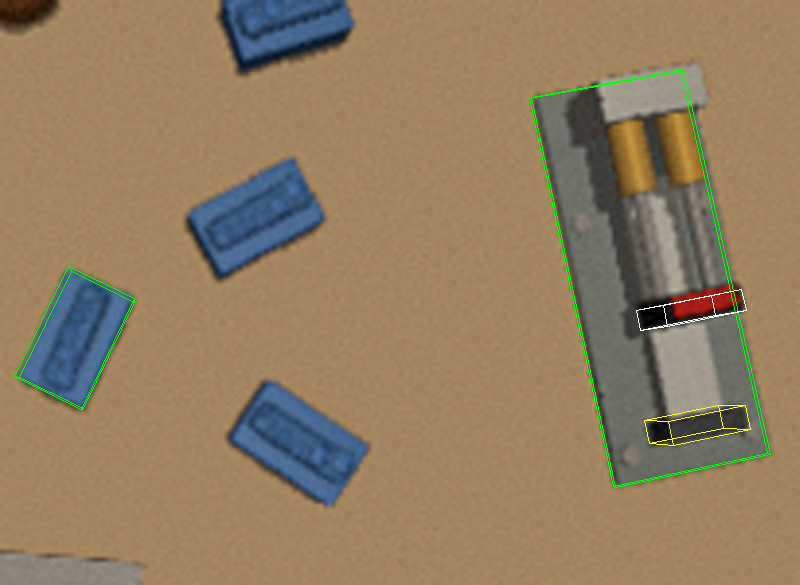

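View pics/ov_scene.png

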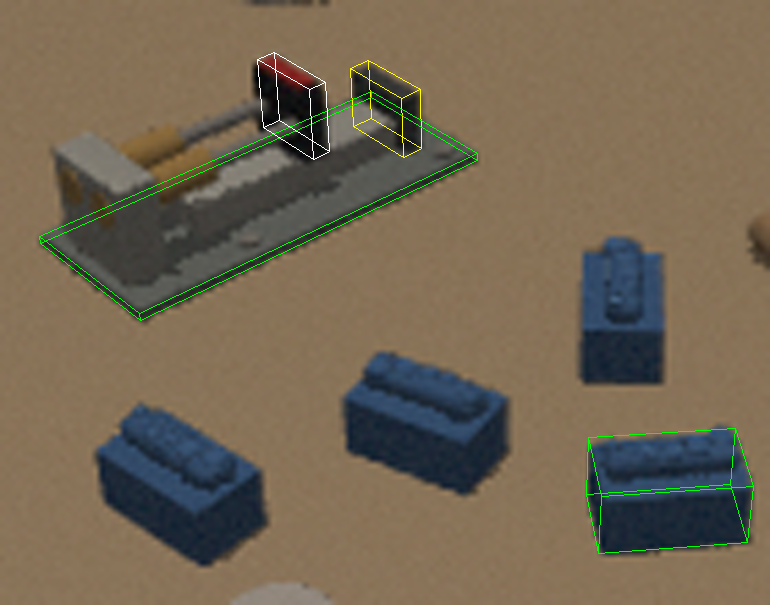

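```bash
cat >d.py <<'E'
import sys,numpy as np
from scipy.spatial.transform import Rotation as R
from plant import env
s=env.sense()
def go(x,y,z,yaw):
    A=R.from_euler('xyz',s['eef_rot']);d=A.inv().apply(np.array([x,y,z])-s['eef_pos'])*1000
    B=R.from_euler('xyz',[np.pi,0,yaw]);print('tool shift mm',d.round(1),'turn',(A.inv()*B).as_rotvec().round(4))
print('t',s['time'],'pos',s['eef_pos'].round(4),s['eef_rot'].round(4),'F',s['force'].round(1),'w',s['grip_width'],'q',s['joint_positions'].round(2))
go(*map(float,sys.argv[1:5]))
E
python3 d.py .4838 .0746 .25 2.72;python3 d.py .4838 .0746 .10 2.72
```

```text
t 0.1 pos [0.1793 0.572  0.2495] [-3.1399e+00 -2.0000e-04  2.8378e+00] F [-0.4 -0.4  0. ] w 0.08522182960675914 q [ 1.15  0.36  1.51  0.    1.27 -0.12]
tool shift mm [-4.394e+02 -3.835e+02  1.000e-01] turn [-1.700e-03 -1.000e-04  1.178e-01]
t 0.1 pos [0.1793 0.572  0.2495] [-3.1399e+00 -2.0000e-04  2.8378e+00] F [-0.4 -0.4  0. ] w 0.08522182960675914 q [ 1.15  0.36  1.51  0.    1.27 -0.12]
tool shift mm [-439.4 -383.2  150.1] turn [-1.700e-03 -1.000e-04  1.178e-01]
```

Call:
apply_moves:
  increments:
    - [[-15, -13, 0], [0, 0, 0]]
    - [[-30, -26, 0], [0, 0, 0]]
    - [[-30, -26, 0], [0, 0, 0]]
    - [[-30, -26, 0], [0, 0, 0]]
    - [[-30, -26, 0], [0, 0, 0]]
    - [[-30, -26, 0], [0, 0, 0]]
    - [[-30, -26, 0], [0, 0, 0]]
    - [[-30, -26, 0], [0, 0, 0]]
    - [[-30, -26, 0], [0, 0, 0]]
    - [[-30, -26, 0], [0, 0, 0]]
    - [[-30, -26, 0], [0, 0, 0]]
    - [[-30, -26, 0], [0, 0, 0]]
  jaw: 0
  squeeze: 60

```text
time: 1.3
eef_pos: [0.4191, 0.1815, 0.2502]
eef_rot: [-3.141, -0.0, 2.838]
force: [0.5, 0.4, 0.2]
grip_width: 0.0855
```

Call:
apply_moves:
  increments:
    - [[-30, -26, 0], [0, 0, 0]]
    - [[-30, -26, 0], [0, 0, 0]]
    - [[-25, -22, 10], [0, 0, 0.06]]
    - [[-5, -5, 20], [0, 0, 0.058]]
    - [[0, 0, 20], [0, 0, 0]]
    - [[0, 0, 20], [0, 0, 0]]
    - [[0, 0, 10], [0, 0, 0]]
    - [[0, 0, 0], [0, 0, 0]]
    - [[0, 0, 0], [0, 0, 0]]

```text
time: 2.2
eef_pos: [0.4811, 0.0813, 0.1707]
eef_rot: [-3.141, 0.0, 2.72]
force: [-0.1, -0.3, -0.1]
grip_width: 0.0853
```

```bash
python3 d.py .4838 .0746 .022 2.72; python3 - <<'E'
from h import *
a=env.camera('top')[:,:,::-1];cv2.imwrite('pics/t1.png',cv2.resize(a[150:290,180:330],None,fx=5,fy=4,interpolation=2))
E
```

```text
t 2.2 pos [0.4811 0.0813 0.1707] [-3.1415e+00  2.0000e-04  2.7199e+00] F [-0.1 -0.3 -0.1] w 0.08527784643383596 q [ 0.03  0.29  1.84 -0.    1.01 -1.12]
tool shift mm [ -5.1  -5.  148.7] turn [-0.0001  0.0002 -0.0001]
```

View pics/t1.png

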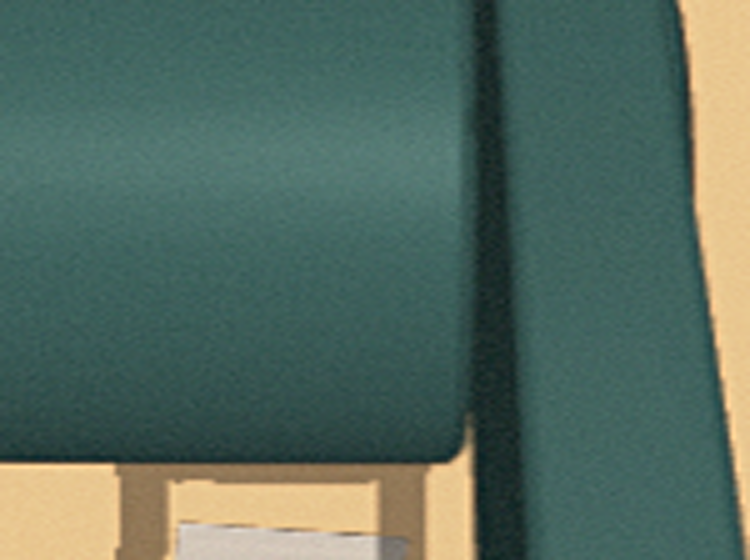

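The arm fills the top view, so it shows neither the cast nor the fingers. I'll descend on the measured pose.

Call:
apply_moves:
  increments:
    - [[-5, -5, 15], [0, 0, 0]]
    - [[0, 0, 25], [0, 0, 0]]
    - [[0, 0, 25], [0, 0, 0]]
    - [[0, 0, 25], [0, 0, 0]]
    - [[0, 0, 25], [0, 0, 0]]
    - [[0, 0, 15], [0, 0, 0]]
    - [[0, 0, 10], [0, 0, 0]]
    - [[0, 0, 8], [0, 0, 0]]
    - [[0, 0, 0], [0, 0, 0]]
    - [[0, 0, 0], [0, 0, 0]]

```text
time: 3.25
eef_pos: [0.4842, 0.0749, 0.0228]
eef_rot: [3.141, 0.001, 2.72]
force: [0.1, 0.4, -0.2]
grip_width: 0.0852
```

```bash
python3 d.py .4838 .0746 .022 2.72; python3 - <<'E'
from h import *
a=env.camera('scene')[:,:,::-1];cv2.imwrite('pics/s1.png',cv2.resize(a[100:240,200:350],None,fx=5,fy=4,interpolation=2))
E
```

```text
t 3.25 pos [0.4842 0.0749 0.0228] [3.1413e+00 9.0000e-04 2.7199e+00] F [ 0.1  0.4 -0.2] w 0.08521315201827266 q [ 0.01  0.54  1.96 -0.    0.64 -1.14]
tool shift mm [ 0.2 -0.4  0.8] turn [ 0.0003  0.0009 -0.0001]
```

View pics/s1.png

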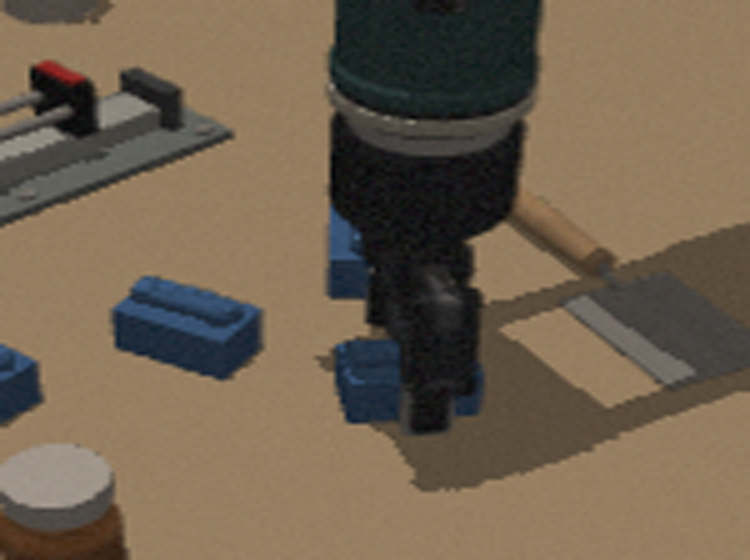

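The open finger stands in front of the target cast, at crop (430,400), about its middle. The neighbouring casts are clear, so I'll close.

Call:
apply_moves:
  increments:
    - [[0, 0, 0], [0, 0, 0]]
    - [[0, 0, 0], [0, 0, 0]]
    - [[0, 0, 0], [0, 0, 0]]
    - [[0, 0, 0], [0, 0, 0]]
    - [[0, 0, 0], [0, 0, 0]]
    - [[0, 0, 0], [0, 0, 0]]
    - [[0, 0, 0], [0, 0, 0]]
    - [[0, 0, 0], [0, 0, 0]]
  jaw: 255
  squeeze: 60

```text
time: 4.1
eef_pos: [0.4839, 0.0749, 0.0228]
eef_rot: [3.141, 0.001, 2.72]
force: [-0.7, 0.4, 5.5]
grip_width: 0.0348
```

Call:
apply_moves:
  increments:
    - [[0, 0, -10], [0, 0, 0]]
    - [[0, 0, -20], [0, 0, 0]]
    - [[0, 0, -30], [0, 0, 0]]
    - [[0, 0, -30], [0, 0, 0]]
    - [[0, 0, -20], [0, 0, 0]]
    - [[0, 0, 0], [0, 0, 0]]

```text
time: 4.7
eef_pos: [0.4855, 0.0749, 0.1352]
eef_rot: [3.139, 0.005, 2.72]
force: [0.5, 0.1, -2.2]
grip_width: 0.0347
```

```bash
python3 - <<'E'
from h import *
a=env.camera('scene')[:,:,::-1];cv2.imwrite('pics/s2.png',cv2.resize(a[60:220,200:350],None,fx=5,fy=3.7,interpolation=2))
E
# holder x=-18,y=0, TCP z 0.13
python3 d.py $(python3 -c "
import math
c,s=math.cos(.2125),math.sin(.2125)
print(.4828-.018*c,-.2299-.018*s,.13,.2125+math.pi)")
```

```text
t 4.75 pos [0.4845 0.0749 0.1337] [3.1403e+00 3.0000e-03 2.7198e+00] F [-0.3  1.  -1.5] w 0.03505577724644093 q [ 0.01  0.35  1.88 -0.    0.91 -1.14]
tool shift mm [-108.7 -289.4    3.6] turn [ 3.000e-04  3.300e-03 -6.343e-01]
```

View pics/s2.png

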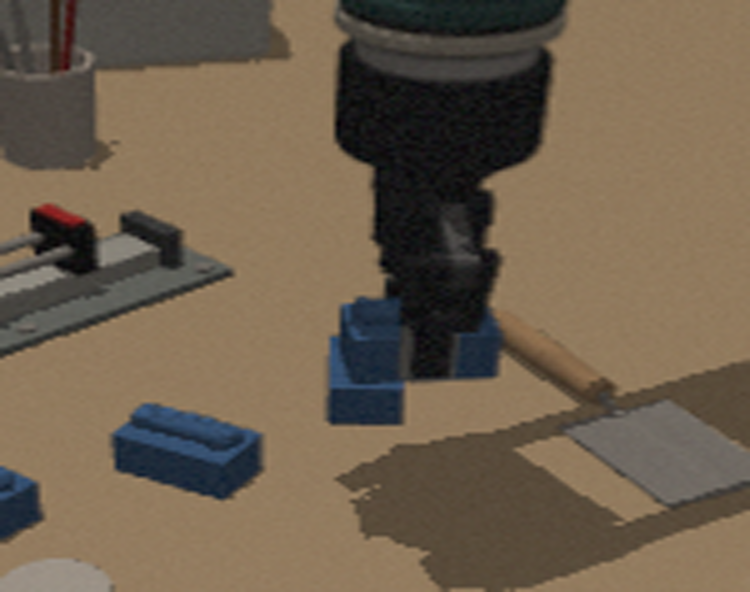

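The cast is held level and has cleared the bench. Next I carry it over to the holder.

Call:
apply_moves:
  increments:
    - [[-6, -16, 0], [0, 0, 0]]
    - [[-9, -24, 0], [0, 0, 0]]
    - [[-9, -24, 0], [0, 0, 0]]
    - [[-9, -25, 0], [0, 0, 0]]
    - [[-9, -25, 0], [0, 0, 0]]
    - [[-9, -25, 0], [0, 0, 0]]
    - [[-10, -25, 0], [0, 0, 0]]
    - [[-10, -25, 0], [0, 0, 0]]
    - [[-10, -25, 0], [0, 0, 0]]
    - [[-10, -25, 0], [0, 0, 0]]
    - [[-9, -25, 0], [0, 0, 0]]
    - [[-9, -25, 0], [0, 0, 0]]

```text
time: 5.95
eef_pos: [0.4634, -0.2338, 0.1307]
eef_rot: [3.141, -0.003, 2.72]
force: [0.3, 0.8, -2.0]
grip_width: 0.0348
```

Call:
apply_moves:
  increments:
    - [[0, 0, 0], [0, 0, -0.08]]
    - [[0, 0, 0], [0, 0, -0.12]]
    - [[0, 0, 0], [0, 0, -0.12]]
    - [[0, 0, 0], [0, 0, -0.12]]
    - [[0, 0, 0], [0, 0, -0.12]]
    - [[0, 0, 0], [0, 0, -0.074]]
    - [[0, 0, 0], [0, 0, 0]]
    - [[0, 0, 0], [0, 0, 0]]

```text
time: 6.75
eef_pos: [0.464, -0.233, 0.1313]
eef_rot: [3.14, -0.002, -2.932]
force: [-0.7, 0.5, -2.3]
grip_width: 0.0349
```

```bash
cat >hd.sh <<'E'
python3 d.py $(python3 -c "
import math
c,s=math.cos(.2125),math.sin(.2125)
x,y=$1,$2
print(.4828+x*c-y*s,-.2299+x*s+y*c,$3,.2125+math.pi)")
python3 -c "
from h import *
s=env.sense();c,q=np.cos(.2125),np.sin(.2125);d=s['eef_pos'][:2]-[.4828,-.2299];f=s['force']
print('holder xy',c*d[0]+q*d[1],-q*d[0]+c*d[1],'F',c*f[0]+q*f[1],-q*f[0]+c*f[1],f[2])"
E
bash hd.sh -.018 0 .07
python3 - <<'E'
from h import *
for n in('scene','top'):
    a=env.camera(n)[:,:,::-1];cv2.imwrite(f'pics/{n}3.png',cv2.resize(a[50:190,120:300] if n=='scene' else a[140:280,320:500],None,fx=4.4,fy=4.2,interpolation=2))
E
```

```text
t 6.75 pos [ 0.464  -0.233   0.1313] [ 3.1401e+00 -1.6000e-03 -2.9315e+00] F [-0.7  0.5 -2.3] w 0.03494632088931596 q [-0.6   0.39  1.81 -0.    0.94 -2.38]
tool shift mm [-1.1 -1.1 61.3] turn [ 0.0015 -0.0016 -0.0024]
holder xy -0.019015818906251036 0.0009806745477225183 F -0.5881491547823876 0.6009557511384749 -2.2659123097789187
```

View pics/scene3.png

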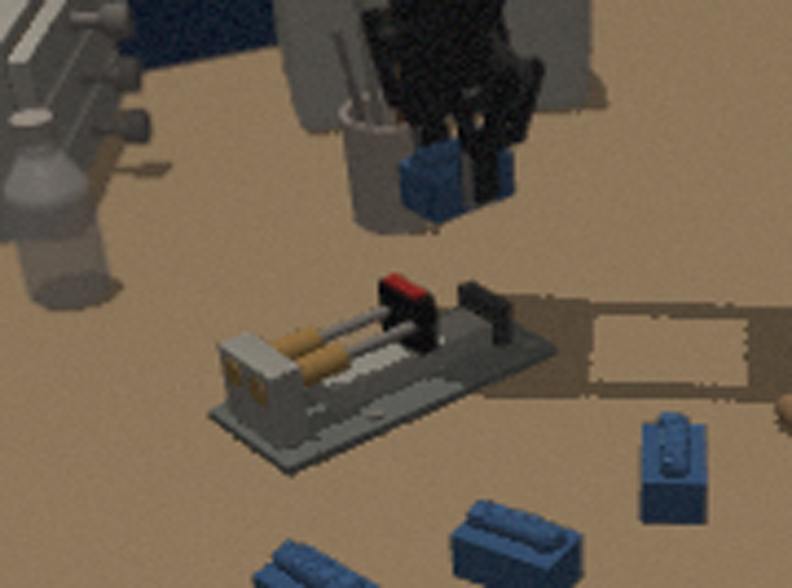

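View pics/top3.png

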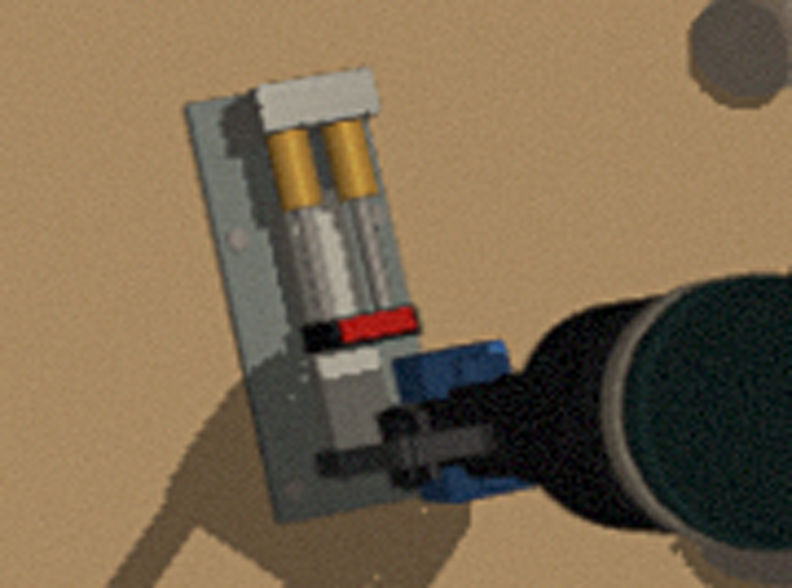

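Call:
apply_moves:
  increments:
    - [[0, -1, 10], [0, 0, -0.002]]
    - [[0, 0, 15], [0, 0, 0]]
    - [[0, 0, 15], [0, 0, 0]]
    - [[0, 0, 12], [0, 0, 0]]
    - [[0, 0, 8], [0, 0, 0]]
    - [[0, 0, 0], [0, 0, 0]]
    - [[0, 0, 0], [0, 0, 0]]

```text
time: 7.55
eef_pos: [0.465, -0.2345, 0.0723]
eef_rot: [-3.142, -0.0, -2.928]
force: [0.4, -0.7, -2.1]
grip_width: 0.0353
```

```bash
bash hd.sh .004 0 .07
python3 - <<'E'
from h import *
s=env.sense()
e=s['eef_pos'];p=[e[0],e[1],s['eef_rot'][2]]
for n,o,w in(('scene',(150,60),(120,100)),('top',(340,150),(120,110))):
    a=env.camera(n)[:,:,::-1][o[1]:o[1]+w[1],o[0]:o[0]+w[0]]
    k=5.5
    a=cv2.resize(a,None,fx=k,fy=k,interpolation=2);a=cv2.convertScaleAbs(a,alpha=1.4)
    b=tf(p,CAST[:8]);b[:,2]+=e[2]-.0228
    q=(proj(n,b)-o+.5)*k
    for i in range(8):
        for j in range(i):
            if bin(i^j).count('1')==1: cv2.line(a,tuple(int(v) for v in q[i]),tuple(int(v) for v in q[j]),(0,255,0),1)
    cv2.imwrite(f'pics/{n}4.png',a)
E
```

```text
t 7.55 pos [ 0.465  -0.2345  0.0723] [-3.1416e+00 -1.0000e-04 -2.9275e+00] F [ 0.4 -0.7 -2.1] w 0.0352566370741962 q [-0.6   0.48  1.86 -0.    0.8  -2.38]
tool shift mm [-22.3   0.7   2.3] turn [-0.     -0.0001  0.0016]
holder xy -0.018323467594657028 -0.0007382166962729762 F 0.23201516806618877 -0.7447309239678168 -2.072004115975905
```

View pics/scene4.png

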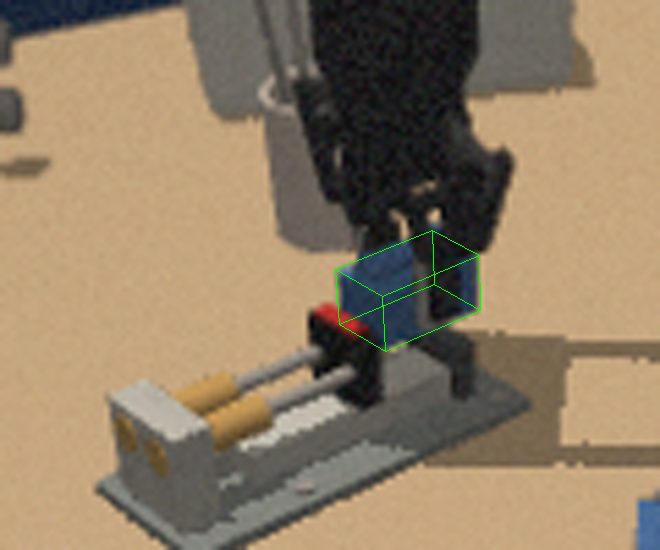

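View pics/top4.png

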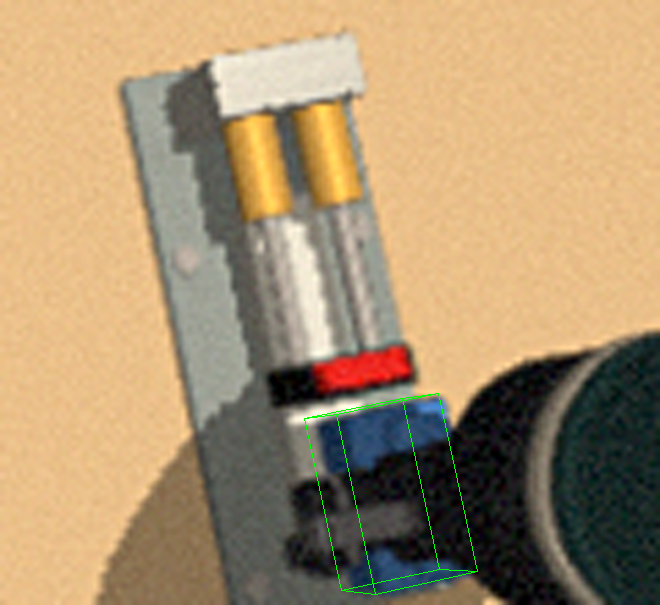

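Both overlays match the held cast, whose end is just short of the jaw. I'll lower it slightly and then push the jaw back.

Call:
apply_moves:
  increments:
    - [[0, 0, 5], [0, 0, 0]]
    - [[-3, 0.5, 0], [0, 0, 0]]
    - [[-4, 0, 0], [0, 0, 0]]
    - [[-4, 0, 0], [0, 0, 0]]
    - [[-4, 0, 0], [0, 0, 0]]
    - [[-4, 0, 0], [0, 0, 0]]
    - [[-4, 0, 0], [0, 0, 0]]
    - [[-1, 0, 0], [0, 0, 0]]
    - [[0, 0, 0], [0, 0, 0]]
    - [[0, 0, 0], [0, 0, 0]]

```text
time: 8.65
eef_pos: [0.4878, -0.2288, 0.0673]
eef_rot: [3.141, -0.001, -2.927]
force: [-5.7, -1.9, 1.1]
grip_width: 0.0348
```

```bash
bash hd.sh .005 0 .0475
cat >ov.py <<'E'
from h import *
import sys
s=env.sense()
e=s['eef_pos'];p=[e[0],e[1],s['eef_rot'][2]]
for n,o,w in(('scene',(150,60),(120,100)),('top',(340,150),(120,110))):
    a=env.camera(n)[:,:,::-1][o[1]:o[1]+w[1],o[0]:o[0]+w[0]]
    k=5.5
    a=cv2.resize(a,None,fx=k,fy=k,interpolation=2);a=cv2.convertScaleAbs(a,alpha=1.4)
    b=tf(p,CAST[:8]);b[:,2]+=e[2]-.0228
    q=(proj(n,b)-o+.5)*k
    for i in range(8):
        for j in range(i):
            if bin(i^j).count('1')==1: cv2.line(a,tuple(int(v) for v in q[i]),tuple(int(v) for v in q[j]),(0,255,0),1)
    cv2.imwrite(f'pics/{n}{sys.argv[1]}.png',a)
E
python3 ov.py 5
```

```text
t 8.65 pos [ 0.4878 -0.2288  0.0673] [ 3.1413e+00 -1.2000e-03 -2.9271e+00] F [-5.7 -1.9  1.1] w 0.034834782376387416 q [-0.57  0.51  1.82 -0.    0.81 -2.35]
tool shift mm [ 0.1 -0.1 19.8] turn [ 0.0003 -0.0012  0.002 ]
holder xy 0.00514443218170517 6.367774393893958e-05 F -5.957914895988363 -0.6582543547051338 1.1095388829591608
```

View pics/scene5.png

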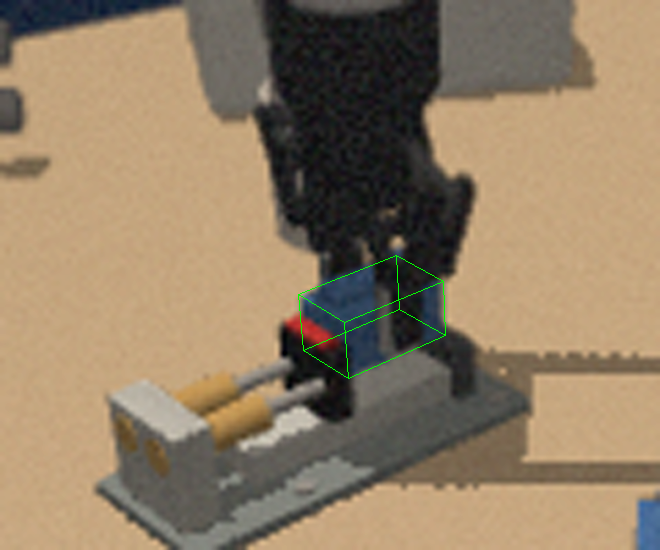

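View pics/top5.png

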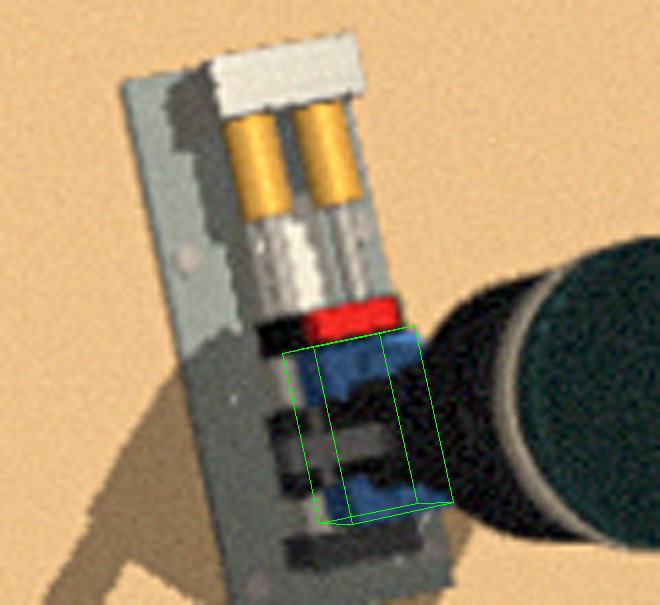

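The jaw is pushed back at about 6 N along the holder, as expected, and there is a clear gap to the lip. Now I lower it onto the rail.

Call:
apply_moves:
  increments:
    - [[0, 0, 3], [0, 0, 0]]
    - [[0, 0, 4], [0, 0, 0]]
    - [[0, 0, 4], [0, 0, 0]]
    - [[0, 0, 4], [0, 0, 0]]
    - [[0, 0, 2.5], [0, 0, 0]]
    - [[0, 0, 0], [0, 0, 0]]
    - [[0, 0, 0], [0, 0, 0]]

```text
time: 9.45
eef_pos: [0.4872, -0.2284, 0.0493]
eef_rot: [3.14, -0.002, -2.927]
force: [-5.8, -2.3, -2.7]
grip_width: 0.0351
```

```bash
bash hd.sh .005 0 .0468; python3 ov.py 6
```

```text
t 9.45 pos [ 0.4872 -0.2284  0.0493] [ 3.1402e+00 -2.2000e-03 -2.9273e+00] F [-5.8 -2.3 -2.7] w 0.035146956982633495 q [-0.57  0.54  1.83 -0.    0.78 -2.35]
tool shift mm [-0.4 -0.6  2.4] turn [ 0.0014 -0.0022  0.0018]
holder xy 0.004589328360719601 0.0005872769238675921 F -6.182941296216108 -1.0632717291888973 -2.677621987057938
```

View pics/scene6.png

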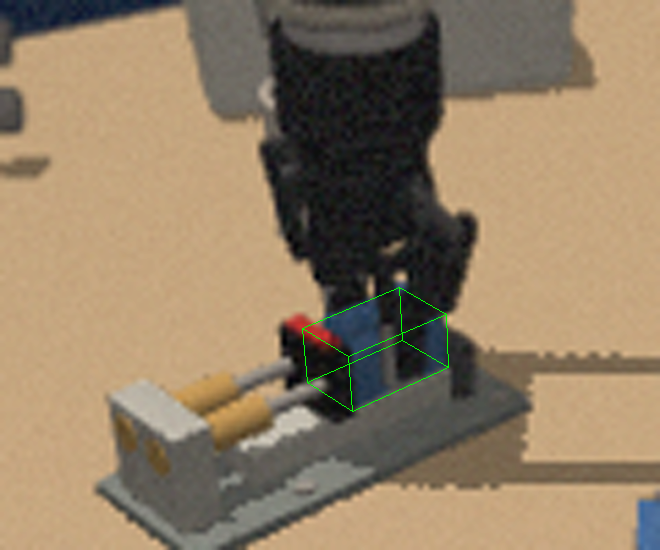

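View pics/top6.png

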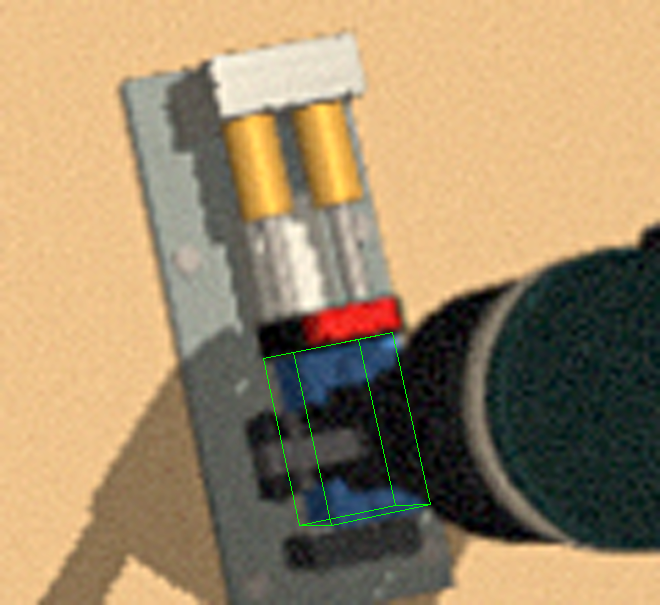

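Call:
apply_moves:
  increments:
    - [[0, 0, 1], [0, 0, 0]]
    - [[0, 0, 1], [0, 0, 0]]
    - [[0, 0, 0], [0, 0, 0]]
    - [[0, 0, 0], [0, 0, 0]]

```text
time: 9.95
eef_pos: [0.4873, -0.2283, 0.0475]
eef_rot: [3.14, -0.002, -2.927]
force: [-6.1, -1.5, -0.2]
grip_width: 0.0348
```

Call:
apply_moves:
  increments:
    - [[0, 0, 0.8], [0, 0, 0]]
    - [[0, 0, 0], [0, 0, 0]]
    - [[0, 0, 0], [0, 0, 0]]

```text
time: 10.25
eef_pos: [0.4874, -0.2283, 0.0469]
eef_rot: [3.14, -0.002, -2.927]
force: [-6.1, -1.1, 0.7]
grip_width: 0.0349
```

Call:
apply_moves:
  increments:
    - [[0, 0, 0.7], [0, 0, 0]]
    - [[0, 0, 0], [0, 0, 0]]
    - [[0, 0, 0], [0, 0, 0]]

```text
time: 10.55
eef_pos: [0.4874, -0.2284, 0.0468]
eef_rot: [3.141, -0.001, -2.927]
force: [-7.7, 0.1, 7.5]
grip_width: 0.0346
```

The cast touches the rail at TCP z 0.0468, with 7.5 N upward. I'll ease off and slide it to the lip.

Call:
apply_moves:
  increments:
    - [[1, 0, -0.4], [0, 0, 0]]
    - [[1, 0, 0], [0, 0, 0]]
    - [[1, 0, 0], [0, 0, 0]]
    - [[0, 0, 0], [0, 0, 0]]
    - [[0, 0, 0], [0, 0, 0]]

```text
time: 11.05
eef_pos: [0.4851, -0.2289, 0.0468]
eef_rot: [3.141, -0.0, -2.927]
force: [-5.1, 2.6, 5.3]
grip_width: 0.0352
```

Call:
apply_moves:
  increments:
    - [[1, 0, 0], [0, 0, 0]]
    - [[0.5, 0, 0], [0, 0, 0]]
    - [[0, 0, 0], [0, 0, 0]]
    - [[0, 0, 0], [0, 0, 0]]

```text
time: 11.45
eef_pos: [0.4844, -0.2293, 0.0468]
eef_rot: [3.141, 0.001, -2.928]
force: [-1.7, 5.0, 4.0]
grip_width: 0.0348
```

```bash
bash hd.sh 0 0 .0468; python3 ov.py 7
```

```text
t 11.45 pos [ 0.4844 -0.2293  0.0468] [ 3.1412e+00  1.0000e-03 -2.9280e+00] F [-1.7  5.   4. ] w 0.03481267558975226 q [-0.57  0.54  1.84  0.    0.76 -2.36]
tool shift mm [ 1.7 -0.3  0. ] turn [0.0004 0.001  0.0011]
holder xy 0.0017205729463600679 0.00025183110386893287 F -0.6074227100704939 5.253332003527187 4.02962006599631
```

View pics/top7.png

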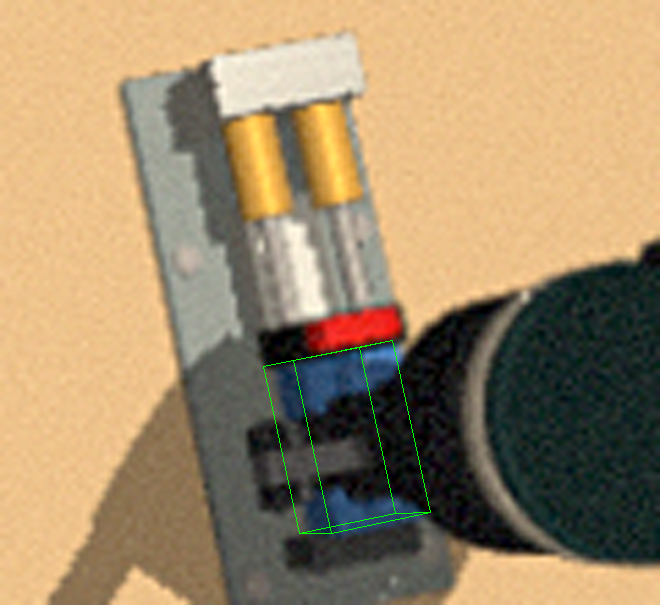

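View pics/scene7.png

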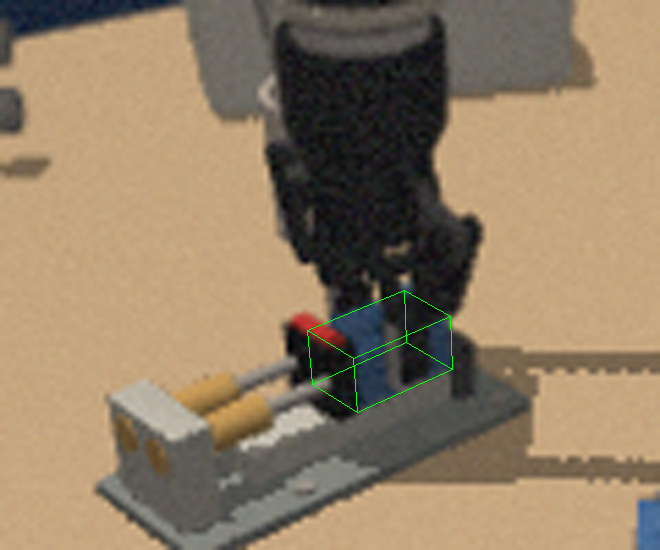

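Call:
apply_moves:
  increments:
    - [[0.7, 0, -0.3], [0, 0, 0]]
    - [[0.7, 0, 0], [0, 0, 0]]
    - [[0, 0, 0], [0, 0, 0]]
    - [[0, 0, 0], [0, 0, 0]]

```text
time: 11.95
eef_pos: [0.4843, -0.2294, 0.0469]
eef_rot: [3.141, 0.003, -2.929]
force: [3.8, 6.7, -1.0]
grip_width: 0.0349
```

```bash
bash hd.sh 0 0 .0468
```

```text
t 11.95 pos [ 0.4843 -0.2294  0.0469] [ 3.1414  0.0032 -2.9293] F [ 3.8  6.7 -1. ] w 0.03488198451348566 q [-0.57  0.54  1.84  0.    0.76 -2.36]
tool shift mm [ 1.6 -0.1  0.1] turn [ 0.0002  0.0032 -0.0002]
holder xy 0.0015982394106915415 0.00014201367417907088 F 5.103657208988764 5.759978813590584 -1.0348551624444964
```

It is stopped against the lip: 1.4 mm was commanded and only 0.1 mm moved. I'll release.

Call:
apply_moves:
  increments:
    - [[0, 0, 0], [0, 0, 0]]
    - [[0, 0, 0], [0, 0, 0]]
    - [[0, 0, 0], [0, 0, 0]]
    - [[0, 0, 0], [0, 0, 0]]
    - [[0, 0, 0], [0, 0, 0]]
    - [[0, 0, 0], [0, 0, 0]]
    - [[0, 0, 0], [0, 0, 0]]
  jaw: 0

```text
time: 12.65
eef_pos: [0.4825, -0.2301, 0.0471]
eef_rot: [-3.141, 0.0, -2.927]
force: [-0.6, 0.5, -0.3]
grip_width: 0.0857
```

Call:
apply_moves:
  increments:
    - [[0, 0, -5], [0, 0, 0]]
    - [[0, 0, -15], [0, 0, 0]]
    - [[0, 0, -25], [0, 0, 0]]
    - [[0, 0, -30], [0, 0, 0]]
    - [[0, 0, -30], [0, 0, 0]]
    - [[0, 0, -30], [0, 0, 0]]
    - [[0, 20, -20], [0, 0, 0]]
    - [[0, 40, 0], [0, 0, 0]]
    - [[0, 40, 0], [0, 0, 0]]
    - [[0, 40, 0], [0, 0, 0]]
    - [[0, 20, 0], [0, 0, 0]]
    - [[0, 0, 0], [0, 0, 0]]

```text
time: 13.85
eef_pos: [0.447, -0.0713, 0.2022]
eef_rot: [3.141, -0.001, -2.925]
force: [-0.1, -0.5, -0.5]
grip_width: 0.0855
```

```bash
python3 - <<'E'
from h import *
H=[.4828,-.2299,.2125]
print(env.sense()['eef_pos'],env.sense()['force'])
for n,o,w in(('scene',(150,60),(120,100)),('top',(340,150),(120,110))):
    I=env.camera(n)[:,:,::-1];cv2.imwrite(f'pics/{n}8full.png',I)
    a=I[o[1]:o[1]+w[1],o[0]:o[0]+w[0]];k=5.5
    a=cv2.resize(a,None,fx=k,fy=k,interpolation=2);a=cv2.convertScaleAbs(a,alpha=1.4)
    c=CAST[:8]+[0,0,.024]
    for b,col in((c,(0,255,0)),(np.array(box(-.042,-.03,-.02,.02,.004,.038)),(0,255,255)),(np.array(box(.030,.040,-.02,.02,.026,.064)),(255,255,255))):
      q=(proj(n,tf(H,b))-o+.5)*k
      for i in range(8):
        for j in range(i):
            if bin(i^j).count('1')==1: cv2.line(a,tuple(int(v) for v in q[i]),tuple(int(v) for v in q[j]),col,1)
    cv2.imwrite(f'pics/{n}8.png',a)
E
```

```text
[ 0.4470195  -0.0713005   0.20222619] [-0.1375497  -0.50665752 -0.52133686]
```

View pics/top8.png

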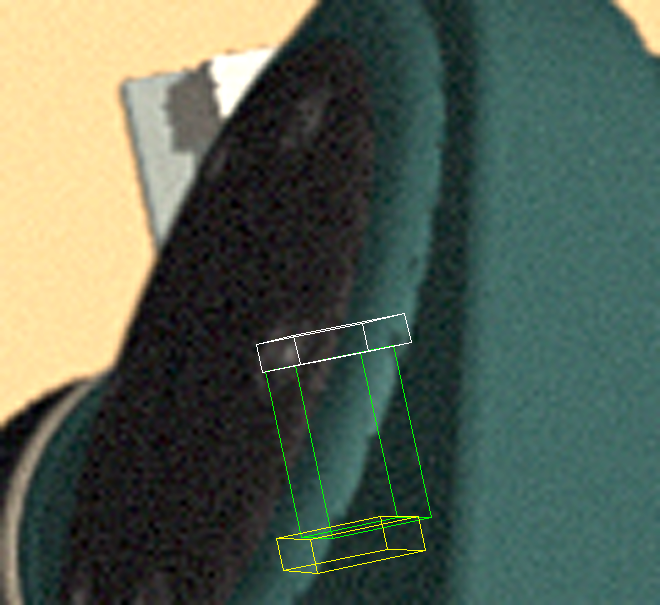

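View pics/scene8.png

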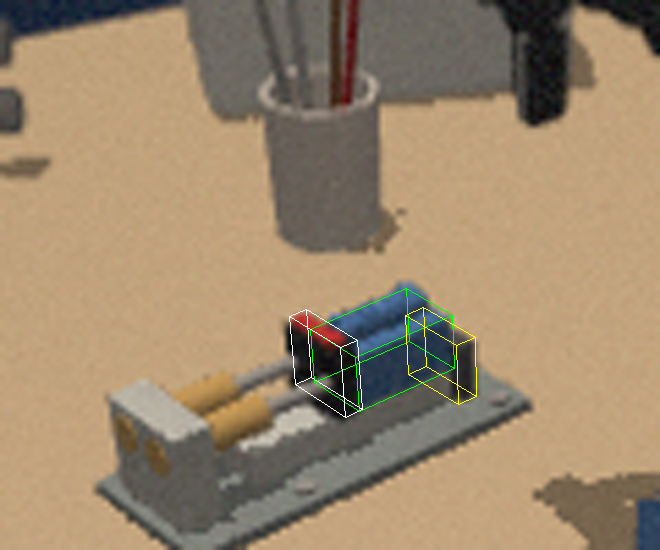

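View pics/scene8full.png

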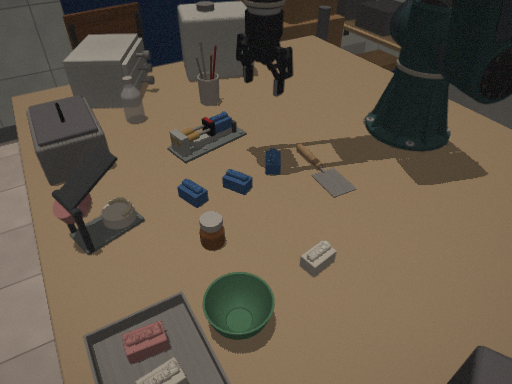

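The scene view matches the clamped pose: teeth up, jaw on the cast's end, lip behind it. The arm hides the top view, so I'll clear it and check from above.

Call:
apply_moves:
  increments:
    - [[0, 30, 0], [0, 0, 0]]
    - [[0, 40, 0], [0, 0, 0]]
    - [[0, 40, 0], [0, 0, 0]]
    - [[0, 40, 0], [0, 0, 0]]
    - [[0, 40, 0], [0, 0, 0]]
    - [[0, 40, 0], [0, 0, 0]]
    - [[0, 40, 0], [0, 0, 0]]
    - [[0, 30, 0], [0, 0, 0]]
    - [[0, 0, 0], [0, 0, 0]]
    - [[0, 0, 0], [0, 0, 0]]

```text
time: 14.95
eef_pos: [0.3857, 0.2191, 0.202]
eef_rot: [-3.141, 0.0, -2.926]
force: [-0.6, -0.4, 0.1]
grip_width: 0.0853
```

```bash
python3 - <<'E'
from h import *
H=[.4828,-.2299,.2125]
I=env.camera('top')[:,:,::-1];o=(340,150);k=5.5
a=cv2.convertScaleAbs(cv2.resize(I[150:260,340:460],None,fx=k,fy=k,interpolation=2),alpha=1.3)
q=(proj('top',tf(H,CAST[:8]+[0,0,.024]))-o+.5)*k
for i in range(8):
    for j in range(i):
        if bin(i^j).count('1')==1: cv2.line(a,tuple(int(v) for v in q[i]),tuple(int(v) for v in q[j]),(0,255,0),1)
cv2.imwrite('pics/top9.png',a)
E
```

```text
(no output)
```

View pics/top9.png

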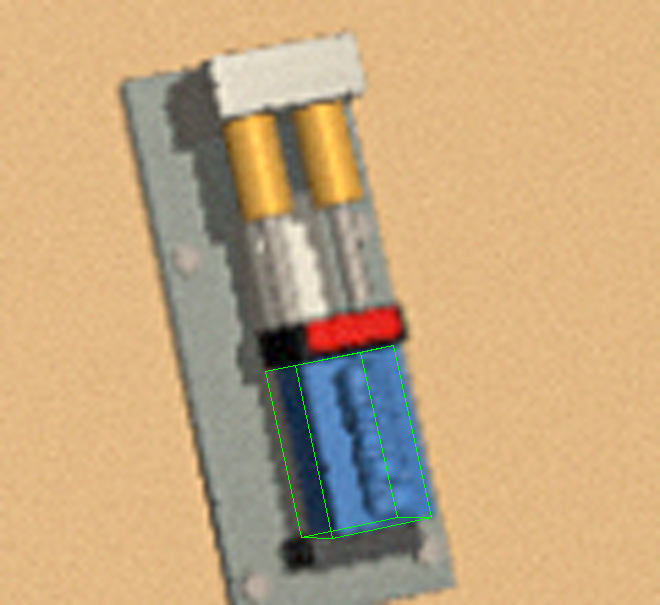

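The cast lies straight and central between lip and jaw, within about 2 mm of the model outline. Handing it in.

```bash
python3 -c "
from plant import env
env.close_job();print(env.sense()['time'])"
```

```text
the job is handed in; nothing more can be done
the job is handed in; nothing more can be done
```

The blue cast farthest to the robot's left is clamped in the holder, and I handed the job in at about 15 s. The hand-in reports no verdict.

I gripped the cast by its long sides and used it to push the spring jaw back about 19 mm, at about 6 N. I then lowered it to rail contact, slid it back until it stopped at the lip, released and moved clear.

- **Final camera checks:** both views show the cast teeth up, straight, central and held between lip and jaw. The top view was within about 2 mm of the expected outline. I did not measure the jaw opening or the tilt.
- **White cast:** it looked unmoved in the scene picture. I compared this by eye only.
- **Disagreements:** the sideways force reached about 6 N just before release and was gone afterwards. The lip stopped the cast 1.6 mm short of the position I had estimated, which is within the calibration error.

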